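Stroke the organiser's lids shut

ROBOT

A 6-joint arm with a two-finger parallel gripper is mounted at the origin on the work surface. World frame = base frame: x ahead of the robot, y to its left, z up, the work surface at z = 0. Lengths are in mm, angles in rad, forces in N, time in s.
With the tool pointing down it reaches from about 350 to 975 mm from the base axis. Payload 4.9 kg.
Tool frame: the origin (TCP) lies on the centre line of the jaws, within the pads' length; the fingertips stand 19 mm ahead of it and the grasp point (between the pads) is the TCP; z points along the fingers, y is the line along which they close (so a half turn about z gives the same grasp; the last joint's range is limited). The gripper opens to 85 mm and grips with 20 to 120 N. Pads are 22 mm wide; open, the fingers measure 114 mm over their backs; the gripper's body (76 mm by 85 mm) begins 54 mm behind the grasp point. The pads swing forward as they close: fully open they stand 13 mm farther back than shut.
Start: joints at [1.22, 0.053, 1.613, -0, 1.476, -0.119], TCP at [143.572, 608.267, 250.304] pointing down, gripper open.
Joint ranges: [-3.01, 3.01], [-1.01, 2.22], [0.06, 2.58], [-1.02, 4.17], [0.09, 2.62], [-3.14, 3.14]. Speed limits (rad/s): [2.57, 2.57, 3.14, 3.14, 3.14, 3.14].

INTERFACE

Orientations are given as a rotation vector (axis times angle).
In Python, from station import robot gives the robot as it stands. The module is installed in compiled form; this text tells all that it offers.
- The arm moves only by the shell command python3 -m pendant 'ROWS' [FORCE]. ROWS is JSON, a list of rows, each a list of 3 entries, a list of its own where there are three numbers: the turn, a rotation vector about the tool's x, y, z in rad, then the shift along the tool's x, y, z in mm, then the opening in per cent of the stroke, from 0 (shut) to 100 (fully open). In form: [[[wx, wy, wz], [x, y, z], jaw], ...]. A call has 1 to 12 rows; each row is the pose to reach, as a shift and turn from the pose commanded when the call began, along the tool's axes at that moment; what a row does not reach only later rows make up. A row lasts 1/12 s, in which the tool goes at most 41.7 mm and 7.16 degrees, less where a joint would pass 70% of its speed; a pose out of reach is approached as far as the arm can. A call with a gripper value outside its range is refused whole. The fingers move at their own pace and stop on an object; FORCE is the grip in N (left out, the last holds). Time passes only in rows, so rows that repeat a pose let the fingers close. It gives the time, the measured TCP pose, the force, the opening and the grip force at its end, in the units of the state.
- robot.read_state(): the state, without advancing time (a new reading comes with each control period).
- robot.snapshot(name): name is "scene" or "side" or "wrist"; returns the picture (400x640x3 uint8, red, green, blue); there is no depth.
- robot.get_calibration(name): a dict with "vfov" (degrees; the focal length in pixels is half the picture's height over the tangent of half this angle, whatever the lens; pixels are square), "cx", "cy" (the principal point, pixels), "R" (3x3) and "t" (3): a world point X has camera coordinates R X + t; the wrist camera has in their place "mount" (4x4, takes a point from camera to tool coordinates, whose origin is the TCP and whose axes are the flange's). Camera axes: x right, y down, z forward; pixel columns grow to the right and rows downward; lengths in mm; the calibration is good to about 2 mm. The wrist camera is an equidistant fisheye: a pixel r from the principal point sees the ray r / f radians off the axis. A picture is of the moment at which its call begins: read the wrist's pose just before it. get_calibration takes no time and is no camera call.
- robot.finish_job(): hands the job in; it is judged then, once.
The state is a dict: "t": time; "joint_pos": joint angles; "qvel": joint speeds; "tau": joint torques, N m; "tool_pos": TCP position; "tool_rot": TCP orientation; "ft_force": force on the tool from outside, world axes, zero at the start; "moment": the same for the moment, N m; "gripper_width": opening from 0.0 (shut) to 1.0 (fully open); "finger_force": force on a finger pad.
Only numpy, scipy, OpenCV 4.12 (cv2) and the standard library are available. Lean on these libraries where they do the work, as an engineer would, in place of code of your own. Each camera call takes 0.05 s, during which the arm holds its last target. There are 200 camera calls.

TASK

The five flip lids of the small-parts organiser on the modelling table stand ajar. Run your closed fingertips lightly along the row, from the end where the first lid is hinged towards the lids' free edges, so that the lids are pressed fully shut one after another from the first to the last, and then move clear. Do not lever any lid further open, do not press hard, and leave the cup, the clay figure and the wood offcut where they stand.

Things in the scene. Friction and masses are not known exactly. Their poses are not given: they have to be found in the camera images.
- organiser: White plastic organiser, 214 x 48 x 30 mm, five compartments in a row. Origin: centre of its underside, 20 mm above the table; x along the row from first lid to last, z up; any heading. It stands on a foam pad on a plywood board (250 x 86 mm) fixed to the table: it can only sink straight down, from about 1.5 N on, 1.5 N per mm more, at most 10 mm, and springs back.
- row_start (a point): Point on the hinge line of the first lid, on the row's centre line, at the height of the tops of shut lids (33 mm above the organiser's underside, 53 mm above the table). The first lid begins here.
- row_end (a point): Point at the free edge of the last lid when shut, on the row's centre line, at the height of the tops of shut lids; 208 mm from row_start.
- lid0 (a joint): Angle (rad) of lid 1 of 5 from row_start: 0 shut flat, 0.35 to 0.65 at the start, stop at 1.3. Grey flap 40 mm along the row, 46 across, 3 thick, hinged across the row at its underside on the edge nearer row_start, 0 mm along from row_start; the free edge, towards row_end, stands up. Light friction hinge (0.007 N m): stays where it is put, no latch.
- lid1 (a joint): Angle (rad) of lid 2 of 5 from row_start: 0 shut flat, 0.35 to 0.65 at the start, stop at 1.3. Grey flap 40 mm along the row, 46 across, 3 thick, hinged across the row at its underside on the edge nearer row_start, 42 mm along from row_start; the free edge, towards row_end, stands up. Light friction hinge (0.007 N m): stays where it is put, no latch.
- lid2 (a joint): Angle (rad) of lid 3 of 5 from row_start: 0 shut flat, 0.35 to 0.65 at the start, stop at 1.3. Grey flap 40 mm along the row, 46 across, 3 thick, hinged across the row at its underside on the edge nearer row_start, 84 mm along from row_start; the free edge, towards row_end, stands up. Light friction hinge (0.007 N m): stays where it is put, no latch.
- lid3 (a joint): Angle (rad) of lid 4 of 5 from row_start: 0 shut flat, 0.35 to 0.65 at the start, stop at 1.3. Grey flap 40 mm along the row, 46 across, 3 thick, hinged across the row at its underside on the edge nearer row_start, 126 mm along from row_start; the free edge, towards row_end, stands up. Light friction hinge (0.007 N m): stays where it is put, no latch.
- lid4 (a joint): Angle (rad) of lid 5 of 5 from row_start: 0 shut flat, 0.35 to 0.65 at the start, stop at 1.3. Grey flap 40 mm along the row, 46 across, 3 thick, hinged across the row at its underside on the edge nearer row_start, 168 mm along from row_start; the free edge, towards row_end, stands up. Light friction hinge (0.007 N m): stays where it is put, no latch.
- cup: Bystander: red takeaway cup with white lid, 82 mm wide, 99 mm high; origin at the centre of its underside.
- figure: Bystander: small terracotta clay figure on a 70 x 60 mm slab, 69 mm high; origin at the centre of its underside.
- offcut: Bystander: pale wood offcut 75 x 34 x 24 mm; origin at the centre of its underside.

How it is judged:
By the outcome, as a careful person would: the job done as asked, in the order asked, and still so for the second after the job is handed in, with the robot touching nothing.
It also fails if it takes over 38 s, if anything falls off the work surface, if the arm or the gripper's body presses on something with over 40 N, if the wrist force passes 120 N, or if a joint passes its speed limit or range.

## Working session

There is one attempt and no reset: what is moved stays moved. The work goes in short steps, Python scripts to look and compute and a shell command to move; the robot and the scene stay as the last step left them, time stands still between calls to the robot, and variables do not carry over. Pictures are saved under pics/ and viewed, at most 10 in all, crops included, and the job is handed in when it is done.

```bash
mkdir -p pics
python3 - <<'E'
from station import robot
import cv2,numpy as np
s=robot.read_state();print(s['t'],s['tool_pos'],s['tool_rot'],s['ft_force'],s['gripper_width'])
for n in("scene","side","wrist"):
    c=robot.get_calibration(n);print(n,{k:np.round(v,4).tolist() for k,v in c.items()})
    im=robot.snapshot(n);cv2.imwrite(f"pics/{n}0.png",im[:,:,::-1])
E
```

```text
0.0 [143.36691858 607.73688093 249.06461787] [-0.36318449 -3.12005253  0.00316832] [ 0.06318759  0.21243933 -0.4847023 ] 0.9999683226078954
scene {'vfov': 57.3325, 'cx': 317.2852, 'cy': 199.1674, 'R': [[-0.35, 0.9366, -0.016], [0.704, 0.2517, -0.6641], [-0.618, -0.2437, -0.7475]], 't': [196.7311, -367.2588, 1069.9193]}
side {'vfov': 48.564, 'cx': 326.1717, 'cy': 203.1587, 'R': [[0.9933, -0.1142, -0.0162], [-0.0689, -0.4748, -0.8774], [0.0925, 0.8727, -0.4795]], 't': [-556.6582, 121.1309, 617.9391]}
wrist {'vfov': 65.7065, 'cx': 314.5727, 'cy': 200.2199, 'mount': [[0.0001, -0.9493, -0.3142, 81.4448], [1.0, 0.0001, 0.0002, -0.3907], [-0.0001, -0.3142, 0.9493, -123.4792], [0.0, 0.0, 0.0, 1.0]]}
```

View pics/scene0.png

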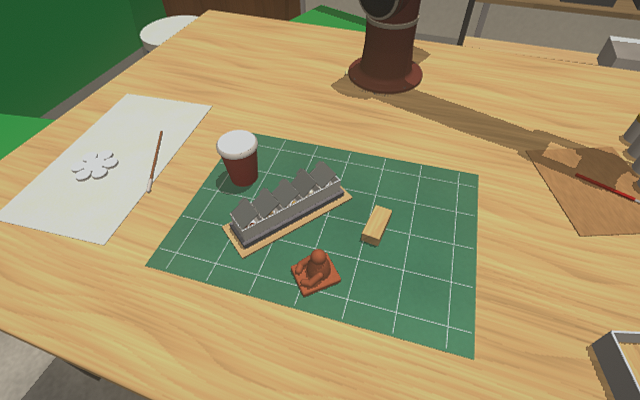

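View pics/side0.png

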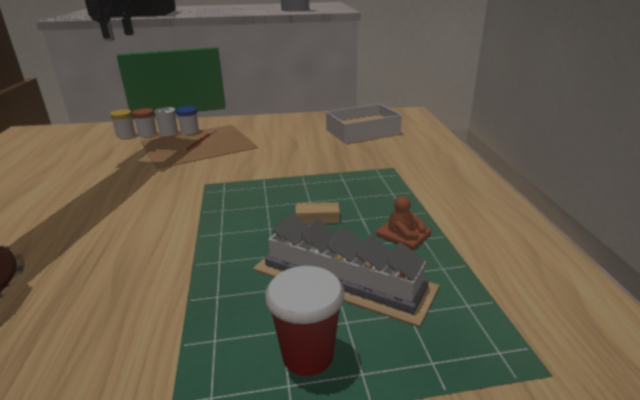

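View pics/wrist0.png

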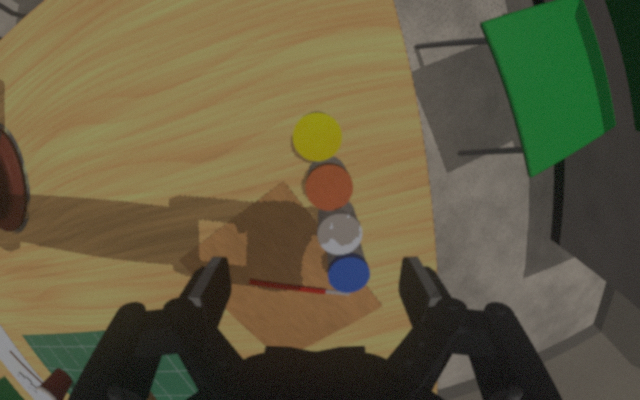

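The scene picture shows the organiser from about (232,240) to (348,190), with the cup at (238,155), the offcut at (377,225) and the figure at (315,270). In the side view the row runs from (275,235) to (422,280). I'll enlarge both to see the hinge direction.

Run:
```python
import cv2,numpy as np
a=cv2.imread("pics/scene0.png")[150:265,210:370];b=cv2.imread("pics/side0.png")[205:325,250:450]
a=cv2.resize(a,None,fx=4,fy=4,interpolation=cv2.INTER_CUBIC)[:300*2]
b=cv2.resize(b,None,fx=4,fy=4,interpolation=cv2.INTER_CUBIC)
cv2.imwrite("pics/ca.png",a);cv2.imwrite("pics/cb.png",cv2.convertScaleAbs(b,alpha=1.5))
```

```text
(no output)
```

View pics/ca.png

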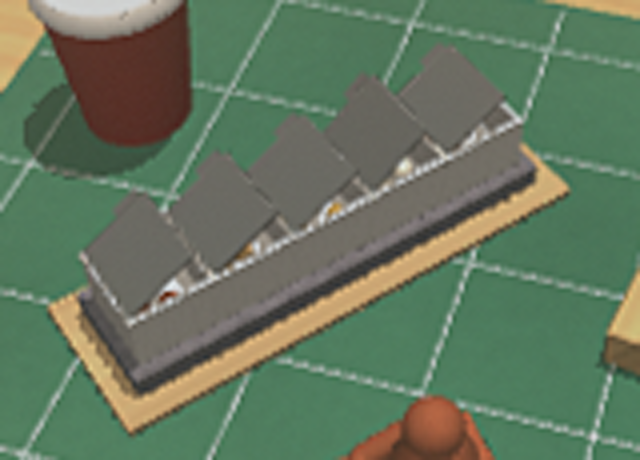

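View pics/cb.png

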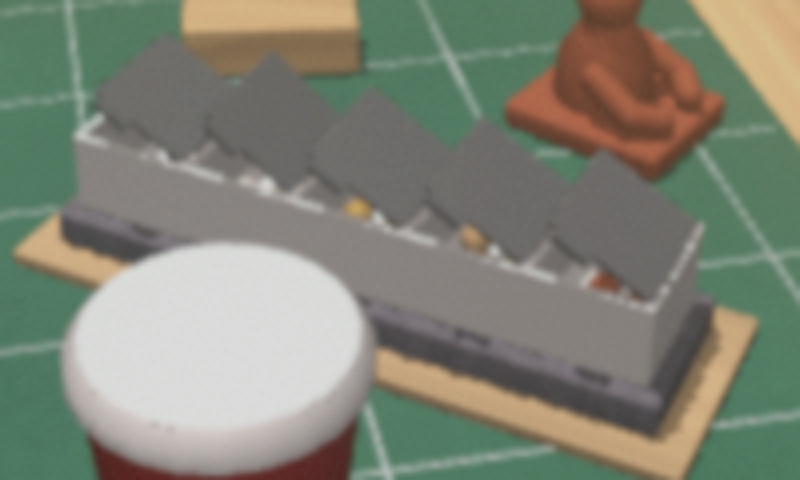

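The first lid's hinge is at the end far from the robot. Its rim corners are at crop pixels (82,258) and (130,322) in the scene view, and (655,308) and (700,228) in the side view. The other end shows (520,122) in the scene and (80,133) in the side view. I'll triangulate these.

```bash
cat > h.py <<'E'
from station import robot
import numpy as np,cv2
def ray(n,p):
    c=robot.get_calibration(n);R=np.array(c['R']);f=200/np.tan(np.radians(c['vfov']/2))
    d=R.T@np.array([(p[0]-c['cx'])/f,(p[1]-c['cy'])/f,1]);return -R.T@np.array(c['t']),d/np.linalg.norm(d)
def plane(n,p,z):
    o,d=ray(n,p);return o+d*(z-o[2])/d[2]
def tri(a,b):
    (o,d),(q,e)=ray("scene",a),ray("side",b)
    s=np.linalg.lstsq(np.c_[d,-e],q-o,rcond=None)[0];P,Q=o+d*s[0],q+e*s[1];return (P+Q)/2,np.linalg.norm(P-Q)
E
python3 - <<'E'
from h import *
np.set_printoptions(precision=1,suppress=True)
S=lambda x,y:(x/4+210-.4,y/4+150-.4)
D=lambda x,y:(x/4+250-.4,y/4+205-.4)
print(tri(S(82,258),D(655,308)),tri(S(130,322),D(700,228)))
a=plane("scene",S(82,258),50);b=plane("scene",S(130,322),50);c=plane("scene",S(520,122),50)
a2=plane("side",D(655,308),50);b2=plane("side",D(700,228),50);c2=plane("side",D(80,133),50)
print(a,b,c);print(a2,b2,c2)
# board
bs=[plane("scene",S(*p),5) for p in((50,308),(130,432),(568,188))];bd=[plane("side",D(*p),5) for p in((685,480),(755,320),(15,255))]
print(*bs);print(*bd)
for f,t in((a,b2),):pass
h=lambda v:np.arctan2(v[1],v[0])
print(h(c-b),h(c2-a2),h(bs[2]-bs[1]),h(bd[2]-bd[0]))
# scene near-end mid
for A,B,C,st in((a,b,c,0),(a2,b2,c2,1)):
    u=(C-(A if st else B));L=np.linalg.norm(u);u/=L;print(L,np.linalg.norm(B-A),'mid',(A+B)/2,'u',u)
# free lid heights: free-edge corners cup side / figure side
for p,q in(((140,195),(550,215)),((190,255),(602,150)),((215,152),(427,185)),((275,208),(485,118)),((295,116),(312,155)),((355,175),(372,88)),((365,75),(208,120)),((422,135),(270,52)),((440,45),(98,92)),((503,98),(165,35))):print(tri(S(*p),D(*q)))
# bystanders
print('cup lid',plane("side",D(220,340),95),'fig head',tri((318,256),(402.5,203)))
E
```

```text
(array([ 653.4, -132.7,   49.5]), np.float64(1.6168947824536466)) (array([678.8, -95. ,  49.8]), np.float64(0.4795013402724803))
[ 654.5 -132.7   50. ] [679.2 -95.   50. ] [506.5  26.5  50. ]
[ 652.6 -132.7   50. ] [678.5 -95.1  50. ] [479.2 -10.5  50. ]
[ 657.4 -158.4    5. ] [706.1 -89.1   5. ] [500.5  51.6   5. ]
[ 657.6 -159.5    5. ] [703.7 -89.4   5. ] [452.3 -18.4   5. ]
2.528295842075295 2.5277793317989063 2.541338722204771 2.5395121720207925
211.09081836316068 45.013766767429445 mid [ 666.9 -113.8   50. ] u [-0.8  0.6  0. ]
212.103606521454 45.70523539197049 mid [ 665.6 -113.9   50. ] u [-0.8  0.6  0. ]
(array([ 625.6, -112.8,   71.8]), np.float64(4.16654677880002))
(array([650.1, -76.9,  70.5]), np.float64(1.0812714970252104))
(array([590.8, -92.6,  72.3]), np.float64(3.854856195725275))
(array([615.1, -53.2,  71.7]), np.float64(1.3358758322224515))
(array([556.6, -68.3,  71. ]), np.float64(2.494167934996568))
(array([581.8, -27.7,  69.9]), np.float64(1.3240088671741925))
(array([523.7, -46.5,  74.1]), np.float64(0.8493614348981975))
(array([549.6,  -6.4,  73.7]), np.float64(4.077684207670121))
(array([488. , -20.8,  71.7]), np.float64(2.6592197725333873))
(array([512.2,  19.6,  69.9]), np.float64(1.0565492207772758))
cup lid [ 518.3 -184.3   95. ] fig head (array([688.1,  49.4,  57.4]), np.float64(0.447126088688216))
```

The two views agree. The row heading is about 2.53 rad, row_start is near (664,-112), row_end is near (493,7), and the rim is at z≈50. I'll move above the start with the gripper shut.

```bash
python3 -m pendant '[[[0,0,0.378],[-40,-35,0],0],[[0,0,0.378],[-680,-585,0],0],[[0,0,0.378],[-680,-585,0],0],[[0,0,0.378],[-680,-585,0],0],[[0,0,0.378],[-680,-585,0],0],[[0,0,0.378],[-680,-585,0],0],[[0,0,0.378],[-680,-585,0],0],[[0,0,0.378],[-680,-585,0],0],[[0,0,0.378],[-680,-585,0],0],[[0,0,0.378],[-680,-585,0],0],[[0,0,0.378],[-680,-585,0],0],[[0,0,0.378],[-680,-585,0],0]]' 20
cat >> h.py <<'E'
from scipy.spatial.transform import Rotation as Ro
np.set_printoptions(precision=4,suppress=True)
ST=np.array([663.8,-112.2,53]);U=np.array([np.cos(2.531),np.sin(2.531),0])
def go(along,tipz,lat=0):
    s=robot.read_state();R=Ro.from_rotvec(s['tool_rot']).as_matrix()
    V=np.array([-U[1],U[0],0]);T=ST+U*along+V*lat;T[2]=tipz+19
    Rt=np.c_[U,np.cross([0,0,-1],U),[0,0,-1]]
    p=np.array(s['tool_pos']);r=p-ST
    print('t',round(s['t'],2),'pos',p,'q',s['joint_pos'],'F',s['ft_force'],'w',s['gripper_width'])
    print('now along',r@U,'lat',r@V,'tipz',p[2]-19,'-> turn',Ro.from_matrix(R.T@Rt).as_rotvec(),'shift',R.T@(T-p))
E
python3 -c "
from h import *
go(-9,110)"
```

```text
t: 1.15
tool_pos: [438.0, 201.8, 250.2]
tool_rot: [0.943, 2.996, 0.0]
ft_force: [0.1, 1.6, 0.5]
gripper_width: -0.001
finger_force: 0.0
t 1.15 pos [438.0246 201.7912 250.2034] q [ 0.2772 -0.3001  1.9351  0.0001  1.5063 -0.6837] F [0.1374 1.645  0.5393] w -0.0007184802343106958
now along 365.0074510002072 lat -127.8065770196685 tipz 231.20341295831676 -> turn [0.0003 0.0001 0.0007] shift [-373.9023 -128.1101  121.2073]
```

```bash
python3 -m pendant '[[[0,0,0],[-374,-128,0],0],[[0,0,0],[-374,-128,0],0],[[0,0,0],[-374,-128,0],0],[[0,0,0],[-374,-128,0],0],[[0,0,0],[-374,-128,0],0],[[0,0,0],[-374,-128,0],0],[[0,0,0],[-374,-128,0],0],[[0,0,0],[-374,-128,0],0],[[0,0,0],[-374,-128,0],0],[[0,0,0],[-374,-128,60],0],[[0,0,0],[-374,-128,121],0],[[0,0,0],[-374,-128,121],0]]'
python3 -c "
from h import *
go(-9,80)
for n in('side','scene'):cv2.imwrite(f'pics/{n}1.png',robot.snapshot(n)[:,:,::-1])
a=cv2.resize(cv2.imread('pics/side1.png')[140:330,250:510],None,fx=3,fy=3);cv2.imwrite('pics/s1.png',a)
"
```

```text
t: 2.15
tool_pos: [671.5, -117.0, 128.1]
tool_rot: [0.945, 2.994, 0.0]
ft_force: [-1.2, 0.2, 0.2]
gripper_width: -0.003
finger_force: 0.0
t 2.15 pos [ 671.4871 -116.9759  128.1402] q [-0.2816  0.2778  1.5711  0.      1.2912 -1.2407] F [-1.2248  0.2436  0.1721] w -0.0028089075383944152
now along -9.036352738958756 lat -0.49452813745426305 tipz 109.14024238888067 -> turn [ 0.0006  0.0015 -0.001 ] shift [ 0.0793 -0.5106 29.1399]
```

View pics/s1.png

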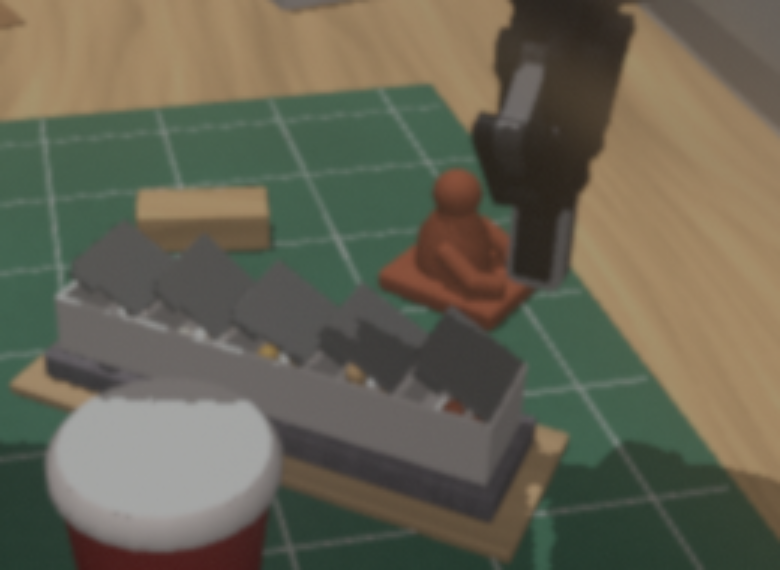

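The fingertips (crop 540,283) hang above the first lid's hinge end, and nothing has been disturbed. I'll go down to just above contact and take a force baseline.

```bash
python3 -m pendant '[[[0,0,0],[0,-0.5,20],0],[[0,0,0],[0,-0.5,40],0],[[0,0,0],[0,-0.5,45],0],[[0,0,0],[0,-0.5,45],0],[[0,0,0],[0,-0.5,45],0],[[0,0,0],[0,-0.5,45],0]]'
for i in 1 2 3; do python3 -m pendant '[[[0,0,0],[0,0,0],0]]'|egrep 'pos|force'; done
python3 -c "
from h import *
go(-9,53)
for n in('side','scene'):cv2.imwrite(f'pics/{n}2.png',robot.snapshot(n)[:,:,::-1])
a=cv2.resize(cv2.imread('pics/side2.png')[210:310,350:480],None,fx=3,fy=3);b=cv2.resize(cv2.imread('pics/scene2.png')[160:260,210:340],None,fx=3,fy=3);cv2.imwrite('pics/s2.png',np.hstack([a,b]))
"
```

```text
t: 2.75
tool_pos: [671.8, -115.9, 87.1]
tool_rot: [0.941, 2.993, 0.0]
ft_force: [0.7, -0.3, 0.9]
gripper_width: -0.002
finger_force: 0.0
tool_pos: [671.7, -116.0, 86.8]
ft_force: [0.2, 0.2, 0.2]
finger_force: 0.0
tool_pos: [671.3, -115.9, 86.1]
ft_force: [0.7, -1.0, 0.5]
finger_force: 0.0
tool_pos: [670.9, -115.9, 85.4]
ft_force: [0.4, -0.4, 0.6]
finger_force: 0.0
t 3.0 pos [ 670.9246 -115.8902   85.3915] q [-0.2802  0.322   1.5942  0.      1.2238 -1.2413] F [ 0.4171 -0.3793  0.5772] w -0.0006658323801546625
now along -7.953032529051882 lat -1.0614684764409756 tipz 66.39153674099116 -> turn [0.0005 0.0014 0.0008] shift [-1.027  -1.0689 13.3925]
```

View pics/s2.png

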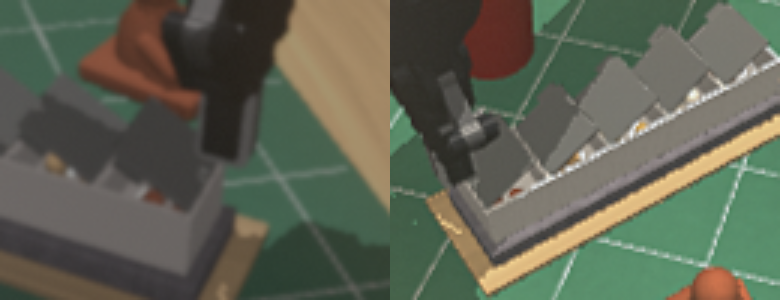

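The tip sits over the middle of the hinge-end rim in both views (about (228,160) and (465,182) in the crop). I'll descend in small steps, watching the force.

```bash
python3 -m pendant '[[[0,0,0],[0,0,4],0],[[0,0,0],[0,0,8],0],[[0,0,0],[0,0,8],0],[[0,0,0],[0,0,8],0]]'|egrep 'pos|ft'
for i in 1 2 3 4; do python3 -m pendant '[[[0,0,0],[0,0,1],0],[[0,0,0],[0,0,1],0]]'|egrep 'pos|ft'; done
```

```text
tool_pos: [669.9, -115.6, 75.3]
ft_force: [-0.2, -0.1, 0.0]
tool_pos: [670.4, -115.8, 75.1]
ft_force: [-0.4, -0.2, -0.1]
tool_pos: [670.4, -115.8, 74.2]
ft_force: [-0.2, 0.1, 0.1]
tool_pos: [670.6, -115.9, 73.4]
ft_force: [0.2, -0.5, 1.9]
tool_pos: [670.8, -115.9, 72.7]
ft_force: [-0.2, -0.9, 1.3]
```

```bash
python3 -m pendant '[[[0,0,0],[0,0,0.7],0],[[0,0,0],[0,0,0.7],0]]'|egrep 'pos|ft'
for i in 1 2 3; do python3 -m pendant '[[[0,0,0],[0,0,0],0]]'|egrep 'pos|ft'; done
```

```text
tool_pos: [670.8, -115.9, 72.1]
ft_force: [-1.7, -0.5, 2.4]
tool_pos: [670.8, -115.9, 72.1]
ft_force: [0.1, -0.1, 2.6]
tool_pos: [670.7, -115.9, 72.0]
ft_force: [0.2, -0.3, 2.0]
tool_pos: [670.7, -115.9, 71.9]
ft_force: [0.5, 0.2, 2.8]
```

About 2.4 N, a light contact. Now the sweep, in segments.

```bash
python3 -m pendant '[[[0,0,0],[3,0,0],0],[[0,0,0],[6,0,0],0],[[0,0,0],[9,0,0],0],[[0,0,0],[12,-0.5,0],0],[[0,0,0],[15,-0.5,0],0],[[0,0,0],[18,-0.5,0],0],[[0,0,0],[21,-0.5,0],0],[[0,0,0],[24,-1,0],0]]'|egrep 'pos|ft'
python3 -m pendant '[[[0,0,0],[3,0,0],0],[[0,0,0],[6,0,0],0],[[0,0,0],[9,0,0],0],[[0,0,0],[12,0,0],0],[[0,0,0],[12,0,0],0]]'|egrep 'pos|ft'
python3 -c "
from h import *
go(240,52.5)
for n in('side','scene'):cv2.imwrite(f'pics/{n}3.png',robot.snapshot(n)[:,:,::-1])
a=cv2.resize(cv2.imread('pics/side3.png')[200:310,260:440],None,fx=2,fy=2);b=cv2.resize(cv2.imread('pics/scene3.png')[150:260,210:370],None,fx=2,fy=2);cv2.imwrite('pics/s3.png',np.hstack([a,b]))
"
```

```text
tool_pos: [649.9, -102.6, 71.6]
ft_force: [1.2, -0.3, 2.3]
tool_pos: [639.7, -95.5, 71.5]
ft_force: [-0.1, 1.0, 1.5]
t 5.6 pos [639.7122 -95.5211  71.4747] q [-0.2633  0.2685  1.6862  0.0002  1.1879 -1.2246] F [-0.1136  0.9763  1.5269] w 0.001820926715855373
now along 29.298283948331974 lat 0.14566455527175012 tipz 52.474676082002176 -> turn [-0.0001 -0.001   0.001 ] shift [210.7014   0.3516   0.1907]
```

View pics/s3.png

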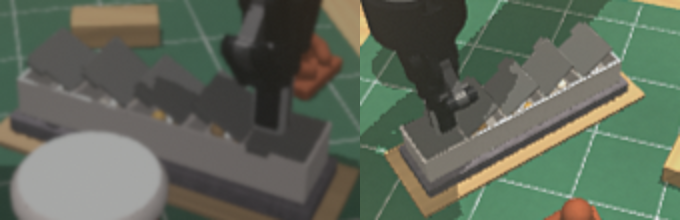

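The first lid lies flat under the fingers (crop 290,140), and the others are still ajar. I'll continue with a touch more depth.

```bash
python3 -m pendant '[[[0,0,0],[4,0,0.4],0],[[0,0,0],[8,0,0.4],0],[[0,0,0],[12,0,0.4],0],[[0,0,0],[16,0,0.4],0],[[0,0,0],[20,0,0.4],0],[[0,0,0],[24,0,0.4],0],[[0,0,0],[28,0,0.4],0]]'|egrep 'pos|ft'
python3 -m pendant '[[[0,0,0],[4,0,0],0],[[0,0,0],[8,0,0],0],[[0,0,0],[12,0,0],0],[[0,0,0],[16,0,0],0],[[0,0,0],[20,0,0],0],[[0,0,0],[24,0,0],0]]'|egrep 'pos|ft'
python3 -c "
from h import *
go(208,52.5)"
```

```text
tool_pos: [617.1, -79.7, 71.3]
ft_force: [0.7, -0.5, 1.9]
tool_pos: [597.4, -66.0, 71.3]
ft_force: [1.2, -0.4, 1.9]
t 6.78 pos [597.4419 -65.9971  71.2864] q [-0.2338  0.1707  1.8015  0.      1.1693 -1.1948] F [ 1.2385 -0.4028  1.9337] w 0.0021394726523497397
now along 80.85829952782642 lat 0.1921977219256968 tipz 52.286354087676244 -> turn [0.     0.     0.0008] shift [127.1415   0.2927  -0.2196]
```

```bash
python3 -m pendant '[[[0,0,0],[4,0,0.3],0],[[0,0,0],[8,0,0.3],0],[[0,0,0],[12,0,0.3],0],[[0,0,0],[16,0,0.3],0],[[0,0,0],[20,0,0.3],0],[[0,0,0],[24,0,0.3],0],[[0,0,0],[28,0,0.3],0],[[0,0,0],[32,0,0.3],0]]'|egrep 'pos|ft'
python3 -m pendant '[[[0,0,0],[4,0,0],0],[[0,0,0],[8,0,0],0],[[0,0,0],[12,0,0],0],[[0,0,0],[16,0,0],0],[[0,0,0],[20,0,0],0],[[0,0,0],[24,0,0],0],[[0,0,0],[28,0,0],0],[[0,0,0],[32,0,0],0]]'|egrep 'pos|ft'
python3 -c "
from h import *
go(208,52.2)"
```

```text
tool_pos: [571.2, -47.7, 70.9]
ft_force: [1.7, -1.0, 3.8]
tool_pos: [544.9, -29.3, 70.9]
ft_force: [1.5, 0.2, 3.4]
t 8.12 pos [544.8837 -29.3143  70.8809] q [-0.1901  0.048   1.9359 -0.      1.1577 -1.1512] F [1.4856 0.2411 3.3787] w 0.0010638681397715291
now along 144.95193062138904 lat 0.27207747066565807 tipz 51.88086943177963 -> turn [-0.0001 -0.0001  0.0008] shift [63.0478  0.3256 -0.3132]
```

```bash
python3 -m pendant '[[[0,0,0],[4,0,-0.3],0],[[0,0,0],[8,0,-0.3],0],[[0,0,0],[12,0,-0.3],0],[[0,0,0],[16,0,-0.3],0],[[0,0,0],[20,0,-0.3],0],[[0,0,0],[24,0,-0.3],0],[[0,0,0],[28,0,-0.3],0],[[0,0,0],[32,0,-0.3],0]]'|egrep 'pos|ft'
python3 -m pendant '[[[0,0,0],[4,0,0],0],[[0,0,0],[8,0,0],0],[[0,0,0],[12,0,0],0],[[0,0,0],[16,0,0],0],[[0,0,0],[20,0,0],0],[[0,0,0],[24,0,0],0],[[0,0,0],[28,0,0],0],[[0,0,0],[30,0,0],0],[[0,0,0],[30,0,0],0]]'|egrep 'pos|ft'
python3 -m pendant '[[[0,0,0],[0,0,-2],0],[[0,0,0],[0,0,-8],0],[[0,0,0],[0,0,-25],0],[[0,0,0],[0,0,-60],0],[[0,0,0],[0,0,-100],0],[[0,0,0],[0,0,-130],0],[[0,0,0],[0,0,-160],0],[[0,0,0],[0,100,-160],0],[[0,0,0],[0,100,-160],0],[[0,0,0],[0,100,-160],0],[[0,0,0],[0,100,-160],0]]'|egrep 'pos|ft'
python3 -c "
from h import *
go(208,52.2)
for n in('side','scene'):cv2.imwrite(f'pics/{n}4.png',robot.snapshot(n)[:,:,::-1])
a=cv2.resize(cv2.imread('pics/side4.png')[190:320,250:450],None,fx=2,fy=2,interpolation=2);b=cv2.resize(cv2.imread('pics/scene4.png')[130:260,200:400],None,fx=2,fy=2,interpolation=2);cv2.imwrite('pics/s4.png',np.hstack([a,b]))
"
```

```text
tool_pos: [518.6, -11.0, 71.1]
ft_force: [2.0, -1.7, 3.1]
tool_pos: [493.8, 6.3, 71.1]
ft_force: [0.8, -0.1, 2.3]
tool_pos: [552.5, 90.4, 231.1]
ft_force: [0.0, 0.2, 0.1]
t 10.45 pos [552.5499  90.3726 231.1352] q [ 0.0287 -0.0894  1.7853  0.001   1.4464 -0.9356] F [0.0141 0.1617 0.0537] w 0.0005314018087748242
now along 207.29374570483046 lat -102.1838443828461 tipz 212.13517555322215 -> turn [ 0.0004 -0.0012  0.004 ] shift [   0.9226 -102.2366  159.9003]
```

View pics/s4.png

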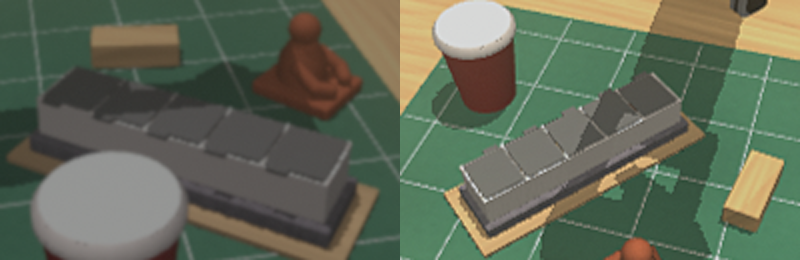

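All the lids look flat and the bystanders are in place. The far lid (left in the side crop, about (75,88)) is in shadow, so I'll check it enlarged.

```bash
python3 -c "
import cv2,numpy as np
a=cv2.imread('pics/side4.png')[218:268,265:345];b=cv2.imread('pics/scene4.png')[160:210,280:360]
f=lambda i:cv2.convertScaleAbs(cv2.resize(i,None,fx=5,fy=5,interpolation=2),alpha=1.8)
cv2.imwrite('pics/s5.png',np.hstack([f(a),f(b)]))"
```

```text
(no output)
```

View pics/s5.png

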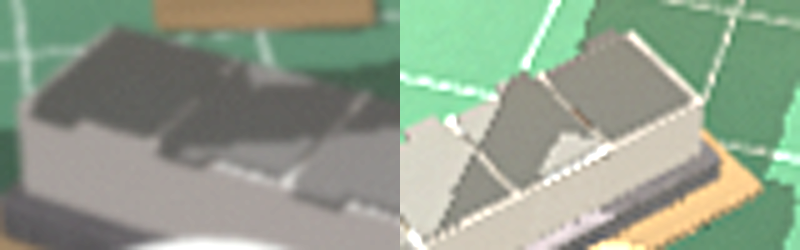

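The last lid is flat between its rims in both views (side about (120,80), scene about (620,85)), with no gap. I'm handing in.

```bash
python3 -c "
from station import robot
print(robot.finish_job())"
```

```text
the job is handed in; nothing more can be done
None
```

I pressed all five lids shut in order with one light sweep (wrist readings up to about 4 N), moved the arm clear with the cup, figure and offcut undisturbed in the pictures, and handed the job in at about 10.5 s; no verdict was returned.

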